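# Close the cam levers of a glass-strip squaring board

### The job

Five white glass strips lie loosely side by side on the plywood squaring board and have to be squared up for gluing. Push the arms of the two black cam levers outward with a fingertip, each as far as it goes but without forcing it against its stop, so that the cams drive the aluminium packing bar forward and clamp the strips tight against the back fence. Push on the levers only, not on the glass or the bar; grasp and lift nothing, and leave the pen, the jar and everything else standing about where they are.

Things in the scene. Friction and masses are not known exactly. Their poses are not given: they have to be found in the camera images.
- board: plywood squaring board screwed to the bench, 18 mm thick; origin under the middle of the line through the two cam pivots, z up. Its +x (roughly away from the robot) runs over bar and strips to the back fence, +y to the side fence. Extent x -130 to 245, y +-190 mm. Fences of aluminium, 22 mm high: back fence's face at x 207.8 mm, side fence's face at y 126 mm (x 71 to 208)
- cam_left (a joint): black cam lever, pivot at board y +70 mm: a 60 mm round cam, 14 mm off centre, with a straight arm. 0 = fully open, 1.70 rad = closed on its stop; closing is clockwise from above. At value q the arm points 1.70 - q rad counter-clockwise of board +y: at 1.70 along +y, outward, parallel to the bar; at 0 near -x. Needs about 0.15 N m (2 N near the end); stays where left
- cam_right (a joint): mirror image of cam_left, pivot at board y -70 mm. 0 = fully open, 1.70 rad = closed on its stop; closing is counter-clockwise from above. At value q the arm points 1.70 - q rad clockwise of board -y: at 1.70 along -y, outward, parallel to the bar; at 0 near board -x. Same stiffness
- cam_left_hinge (a point): pivot axis of the left cam lever, at the board's top surface
- cam_right_hinge (a point): pivot axis of the right cam lever, at the board's top surface
- cam_left_tip (a point): on the centre line of the left lever's arm, 106 mm from the pivot and 9 mm short of the rounded end, on its upper face. The arm is 14 mm wide (18 mm at the rounded end) and fills the height from 1 to 19 mm above the board's top, upright sides; a bolt head stands 8 mm higher over the pivot
- cam_right_tip (a point): the same point on the right lever's arm
- bar: the loose aluminium packing bar, 20 x 240 x 16 mm, lying along board y between the cams and the strips; origin at the centre of its underside
- strip1: first (next to the bar) of the five loose strips of white glass lying side by side along board y, 35 x 220 x 6 mm; origin at the centre of its underside, x across the strip
- strip2: second of the five loose strips of white glass lying side by side along board y, 20 x 220 x 6 mm; origin at the centre of its underside, x across the strip
- strip3: third of the five loose strips of white glass lying side by side along board y, 30 x 220 x 6 mm; origin at the centre of its underside, x across the strip
- strip4: fourth of the five loose strips of white glass lying side by side along board y, 25 x 220 x 6 mm; origin at the centre of its underside, x across the strip
- strip5: fifth (next to the back fence) of the five loose strips of white glass lying side by side along board y, 35 x 220 x 6 mm; origin at the centre of its underside, x across the strip
- marker: white marker pen with a black cap lying on the board between the two levers, 134 mm long along its x, 14 mm thick; origin under its middle
- jar: small closed glass jar standing on the board beyond the strips' ends, 42 mm across, 55 mm high; origin at the centre of its underside
- nippers: wheeled glass nippers lying on the bench, about 180 x 75 x 19 mm, handles to -x; origin near the middle, on the underside
- disc: pale glass disc lying on the bench, 100 mm across, 6 mm thick; origin at the centre of its underside
- offcut: single white glass strip lying on the bench, 160 x 28 x 6 mm; origin at the centre of its underside
- glue: white glue bottle standing on the bench, 44 mm across, 115 mm high; origin at the centre of its underside
- ramekin: small white ceramic cup on the bench, 84 mm across, 45 mm high; origin at the centre of its underside

How it is judged:
By the outcome, as a careful person would: the job done as asked, in the order asked, and still so for the second after the job is handed in, with the robot touching nothing.
It also fails if it takes over 58 s, if anything falls off the work surface, if the arm or the gripper's body presses on something with over 40 N, if the wrist force passes 120 N, or if a joint passes its speed limit or range.

### The arm

A 6-joint arm with a two-finger parallel gripper is mounted at the origin on the work surface. World frame = base frame: x ahead of the robot, y to its left, z up, the work surface at z = 0. Lengths are in m, angles in degrees, forces in N, time in s.
With the tool pointing down it reaches from about 0.4 to 0.825 m from the base axis. Payload 7 kg.
Tool frame: the origin (TCP) lies on the centre line of the jaws, within the pads' length; the fingertips stand 14 mm ahead of it and the grasp point (between the pads) lies 5 mm behind it; z points along the fingers, y is the line along which they close (so a half turn about z gives the same grasp; the last joint's range is limited). The gripper opens to 88 mm and grips with 3 to 60 N. Pads are 19 mm wide; open, the fingers measure 130 mm over their backs; the gripper's body (78 mm by 193 mm) begins 47 mm behind the grasp point.
Start: joints at [-47.091, 20.546, 0.682, 0, -70.136, -16.507], TCP at [0.3, -0.605, 0.241] pointing down, gripper open.
Joint ranges: [-176.03, 176.03], [-82.01, 121.73], [-58.28, 71.71], [-173.87, 95.51], [-174.79, -0.11], [-173.66, 173.66]. Speed limits (degrees/s): [136.94, 136.94, 172.46, 180, 180, 180].

### API

Orientations are given as [roll, pitch, yaw] about the fixed x, y, z axes, in that order (R = Rz(yaw) Ry(pitch) Rx(roll)).
In Python, from plant import r gives the robot as it stands.
- The arm moves only by the tool send_rows, never from a script. Its argument "steps" is a list of rows, each an object with "dp": the shift along the tool's x, y, z in mm, a list of three; "roll": the turn about the tool's z in rad; "jaw": the opening in per cent of the stroke, from 0 (shut) to 100 (fully open). In form: [{"dp": [tx, ty, tz], "roll": roll, "jaw": jaw}, ...]. A call has 1 to 5 rows; each row is the pose to reach, as a shift and turn from the pose commanded when the call began, along the tool's axes at that moment; what a row does not reach only later rows make up. A row lasts 1/8 s, in which the tool goes at most 62.5 mm and 10.7 degrees, less where a joint would pass 70% of its speed; a pose out of reach is approached as far as the arm can. A call with a gripper value outside its range is refused whole. The fingers move at their own pace and stop on an object; "newtons" is the grip in N (left out, the last holds). Time passes only in rows, so rows that repeat a pose let the fingers close. It gives the time, the measured TCP pose, the force, the opening and the grip force at its end, in the units of the state.
- r.get_state(): the state, without advancing time (a new reading comes with each control period).
- r.capture(name): name is "scene" or "top" or "wrist"; returns a dict with "image" (420x560x3 uint8, blue, green, red), "K" (3x3 intrinsics, pixels), "rvec" (rotation vector, rad) and "tvec" (3), from world to camera coordinates, as OpenCV has them. Camera axes: x right, y down, z forward; pixel columns grow to the right and rows downward; lengths in m; the calibration is good to about 2 mm. The wrist camera is an equidistant fisheye: a pixel r from the principal point sees the ray r / f radians off the axis. A picture is of the moment at which its call begins. There is no depth.
- r.close_job(): hands the job in; it is judged then, once.
The state is a dict: "time_s": time; "joints": joint angles; "qd": joint speeds; "joint_torque": joint torques, N m; "tcp_pos": TCP position; "eef_rot": TCP orientation; "contact_force": force on the tool from outside, world axes, zero at the start; "moment": the same for the moment, N m; "gripper_width": finger opening in m; "gripper_force": force on a finger pad.
Only numpy, scipy, OpenCV 4.12 (cv2) and the standard library are available. Lean on these libraries where they do the work, as an engineer would, in place of code of your own. Each camera call takes 0.05 s, during which the arm holds its last target. There are 200 camera calls.

## Working session

There is one attempt and no reset: what is moved stays moved. The work goes in short steps, Python scripts to look and compute and a tool call to move; the robot and the scene stay as the last step left them, time stands still between calls to the robot, and variables do not carry over. Pictures are saved under pics/ and viewed, at most 10 in all, crops included, and the job is handed in when it is done.

Besides the shell and the picture viewer there is one more tool, called after "Request:" as name(argument=value, ...), one argument or row to a line, values as JSON. send_rows: Moves the arm, as the interface text tells. Its arguments: {"type":"object","properties":{"steps":{"type":"array","items":{"type":"object","properties":{"dp":{"type":"array","items":{"type":"number"}},"roll":{"type":"number"},"jaw":{"type":"number"}}}},"newtons":{"type":"number"}},"required":["steps"]}

```bash
mkdir -p pics; ls
python3 - <<'E'
from plant import r
import cv2
for n in("scene","top"):
    c=r.capture(n); cv2.imwrite(f"pics/{n}0.png",c["image"]); print(n,c["K"].tolist(),c["rvec"],c["tvec"])
s=r.get_state(); print(s)
E
```

```text
pics
scene [[382.68042433618893, 0.0, 280.2303194026342], [0.0, 382.68042433618893, 204.98479004930329], [0.0, 0.0, 1.0]] [ 2.46294078  0.9939649  -0.26651796] [-0.39430337 -0.35899955  1.33270423]
top [[481.1021724175589, 0.0, 279.6977299009557], [0.0, 481.1021724175589, 205.1351235524063], [0.0, 0.0, 1.0]] [ 2.15831892 -2.16920405  0.10107425] [-0.02999913  0.59680611  1.34258422]
{'time_s': 0.1, 'joints': array([-4.70907026e+01,  2.05890085e+01,  6.39401070e-01, -1.68867519e-02,
       -7.01369447e+01, -1.65059499e+01]), 'qd': array([ 0.0304094 , -0.23119325,  0.15828824,  0.05167593, -0.07214458,
       -0.04412365]), 'joint_torque': array([-4.82321557e-03, -5.84161627e+01,  2.93748611e+01,  7.01576695e+00,
        1.00813323e-02, -7.14292037e-05]), 'tcp_pos': array([ 0.2999411 , -0.60423276,  0.23970298]), 'eef_rot': array([ 1.79912504e+02, -9.37169695e-03, -1.53602395e+02]), 'contact_force': array([-0.45826155, -0.24404453,  1.14383036]), 'moment': array([ 0.00322358, -0.01855827,  0.03583947]), 'gripper_force': 0.0, 'gripper_width': 0.08791140902686273}
```

View pics/top0.png

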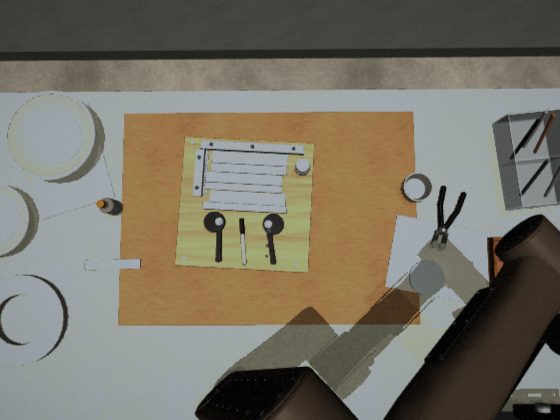

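View pics/scene0.png

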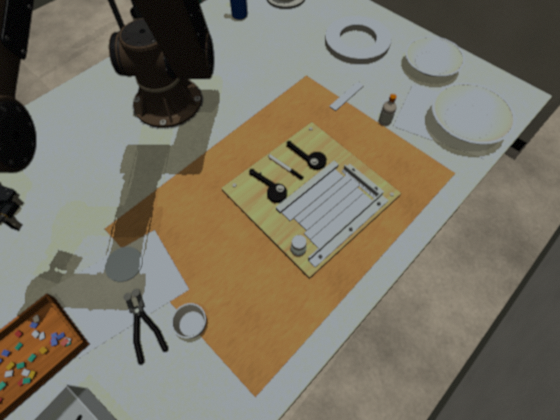

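The top view shows the board with corners near (184,137), (314,144), (308,272), (176,265). Left lever: pivot about (219,222), arm end about (219,262). Right lever: pivot about (268,225), arm end about (273,262). The pen lies between them at x≈242.

```bash
cat > h.py <<'E'
import numpy as np, cv2
from plant import r
def ray(c,px,z):
    R=cv2.Rodrigues(np.array(c["rvec"],float))[0]; t=np.array(c["tvec"]).ravel()
    px=np.atleast_2d(np.array(px,float)); d=np.c_[px,np.ones(len(px))]@np.linalg.inv(c["K"]).T@R
    o=-R.T@t; return o+d*((z-o[2])/d[:,2])[:,None]
def fit(w,b): # 2D rigid board->world
    A,B=b-b.mean(0),w-w.mean(0); a=np.arctan2((A[:,0]*B[:,1]-A[:,1]*B[:,0]).sum(),(A*B).sum())
    R=np.array([[np.cos(a),-np.sin(a)],[np.sin(a),np.cos(a)]]); return a,R,w.mean(0)-R@b.mean(0)
E
python3 - <<'E'
from h import *
c=r.capture("top"); im=c["image"]
hsv=cv2.cvtColor(im,cv2.COLOR_BGR2HSV)
print(hsv[250,200],hsv[250,150],hsv[160,330])
m=cv2.inRange(hsv,(19,40,120),(35,255,255)); m[:130]=0;m[280:]=0;m[:,:165]=0;m[:,325:]=0
m=cv2.morphologyEx(m,cv2.MORPH_OPEN,np.ones((3,3)))
cs=max(cv2.findContours(m,0,1)[0],key=cv2.contourArea)
h=cv2.convexHull(cs); q=cv2.approxPolyN(h,4,ensure_convex=True).reshape(-1,2).astype(float) if hasattr(cv2,"approxPolyN") else cv2.boxPoints(cv2.minAreaRect(h))
print(q)
w=ray(c,q,.018)[:,:2]
# order: TL(245,190) TR BR BL
s=q.sum(1);d=q[:,0]-q[:,1]; o=[s.argmin(),d.argmax(),s.argmax(),d.argmin()]
b=np.array([[.245,.19],[.245,-.19],[-.13,-.19],[-.13,.19]])
a,R,t=fit(w[o],b); print("yaw",np.degrees(a),"org",t,"res",(w[o]-b@R.T-t)*1e3)
g=cv2.cvtColor(im,cv2.COLOR_BGR2GRAY); k=(g<60).astype(np.uint8); k[:200]=0;k[272:]=0;k[:,:195]=0;k[:,292:]=0
for cc in cv2.findContours(k,0,1)[0]:
    if cv2.contourArea(cc)>40:
        p=cc.reshape(-1,2); e=p[p[:,1]>p[:,1].max()-2].mean(0)
        W=ray(c,e,.037)[0,:2]; print(p.min(0),p.max(0),"end world",W,"board",(W-t)@R)
for y in(.07,-.07): print("pivot",R@[0,y]+t)
P=im[125:285,165:325]; cv2.imwrite("pics/crop.png",cv2.resize(P,None,fx=3.7,fy=3.7,interpolation=2))
E
```

```text
[ 32  79 165] [ 16 136 157] [ 17 135 157]
[[314. 143.]
 [308. 272.]
 [175. 265.]
 [185. 136.]]
yaw -3.3831968300505864 org [0.54700306 0.06936612] res [[ 0.37405372 -0.87743487]
 [-0.70152286  0.97176474]
 [ 0.70149988  0.27934735]
 [-0.37403074 -0.37367723]]
[240 219] [244 233] end world [0.51928361 0.07291157] board [-0.02788037  0.00190344]
[263 214] [283 263] end world [ 0.43362403 -0.01352979] board [-0.10828944 -0.08944235]
[204 212] [224 261] end world [0.44047212 0.13969129] board [-0.11049542  0.06391582]
pivot [0.55113401 0.13924413]
pivot [ 5.42872107e-01 -5.11878181e-04]
```

View pics/crop.png

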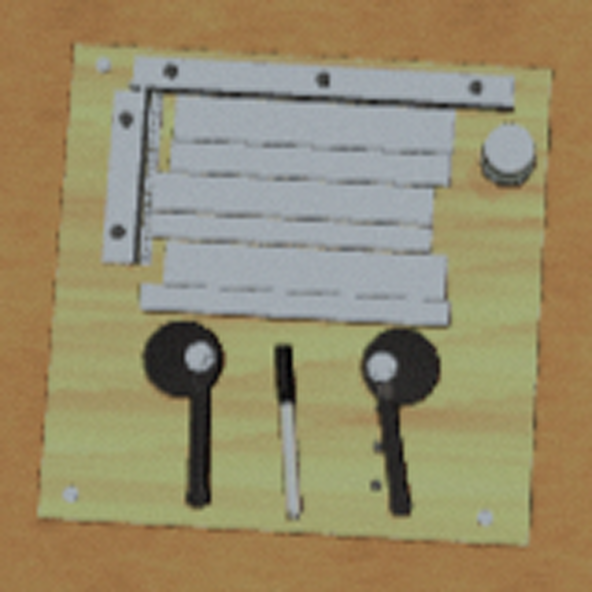

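The crop shows the left arm pointing almost straight back and the right arm splayed slightly outward. The pen is at crop x≈288, with about 55 mm free beside each arm.

```bash
cat > plan.py <<'E'
import numpy as np, json
A=np.radians(-3.38); O=np.array([.547,.0694])
def pose(side,q,gap=0,rad=.085,z=.038,dr=0):  # side +1 left, -1 right; gap beyond contact -> x,y,z(m), yaw(rad)
    th=1.70-q; u=np.array([-np.sin(th),side*np.cos(th)]); n=np.array([-np.cos(th),-side*np.sin(th)])
    b=np.array([0,side*.07])+rad*u+n*(.0165+gap); c,s=np.cos(A),np.sin(A)
    w=np.array([[c,-s],[s,c]])@b+O
    au=np.arctan2(u[1],u[0])+A; yaw=au+np.pi/2
    # wanted yaw range -190..0 deg
    while yaw>np.radians(20): yaw-=np.pi
    while yaw<np.radians(-200): yaw+=np.pi
    if side<0 and yaw<np.radians(-120): yaw+=np.pi
    if side>0 and yaw>np.radians(-60): yaw-=np.pi
    return [*w,z,yaw]
def rows(cur,ws,name=""):   # returns final cmd pose
    for i in range(0,len(ws),5):
        out=[];c,s=np.cos(cur[3]),np.sin(cur[3])
        for w in ws[i:i+5]:
            d=np.array(w[:3])-cur[:3]
            out.append([round(1e3*(c*d[0]+s*d[1])),round(1e3*(s*d[0]-c*d[1])),round(-1e3*d[2]),round(cur[3]-w[3],2)])
        print(name,out); e=out[-1]
        cur=np.array([cur[0]+(c*e[0]+s*e[1])/1e3,cur[1]+(s*e[0]-c*e[1])/1e3,cur[2]-e[2]/1e3,cur[3]-e[3]])
    print("cmd",np.round(cur,4).tolist()); return cur
def lin(a,b,n): return [np.array(a)+(np.array(b)-a)*k/n for k in range(1,n+1)]
E
python3 - <<'E'
from plan import *
cur=np.array([.3,-.605,.241,np.radians(-153.602)])
h=pose(1,.05,.012,z=.12); cur=rows(cur,lin(cur,h,15),"travel")
cur=rows(cur,lin(cur,pose(1,.05,.012),5),"down")
cur=rows(cur,[pose(1,q) for q in np.linspace(.05,.95,10)],"push")
E
```

```text
travel [[-31, 38, 8, np.float64(-0.08)], [-62, 75, 16, np.float64(-0.15)], [-93, 113, 24, np.float64(-0.23)], [-124, 151, 32, np.float64(-0.3)], [-156, 188, 40, np.float64(-0.38)]]
travel [[-43, 24, 8, np.float64(-0.07)], [-86, 48, 16, np.float64(-0.15)], [-128, 71, 25, np.float64(-0.22)], [-171, 94, 33, np.float64(-0.3)], [-214, 118, 41, np.float64(-0.37)]]
travel [[-49, 6, 8, np.float64(-0.08)], [-97, 13, 16, np.float64(-0.15)], [-146, 19, 24, np.float64(-0.23)], [-194, 25, 32, np.float64(-0.3)], [-243, 32, 40, np.float64(-0.38)]]
cmd [0.4666, 0.1096, 0.12, -1.5509]
down [[0, 0, 16, np.float64(-0.0)], [0, 0, 33, np.float64(-0.0)], [0, 0, 49, np.float64(-0.0)], [0, 0, 66, np.float64(-0.0)], [1, 0, 82, np.float64(-0.0)]]
cmd [0.4666, 0.1086, 0.038, -1.5509]
push [[-12, 0, 0, np.float64(-0.0)], [-21, 1, 0, np.float64(0.1)], [-30, 1, 0, np.float64(0.2)], [-38, 1, 0, np.float64(0.3)], [-47, 0, 0, np.float64(0.4)]]
push [[-9, 1, 0, np.float64(0.1)], [-17, 1, 0, np.float64(0.2)], [-26, 1, 0, np.float64(0.3)], [-34, -1, 0, np.float64(0.4)], [-43, -3, 0, np.float64(0.5)]]
cmd [0.4844, 0.1944, 0.038, -2.4509]
```

Request:
send_rows(
  steps=[
    {"dp": [-31,38,8],"roll": -0.08,"jaw": 0},
    {"dp": [-62,75,16],"roll": -0.15,"jaw": 0},
    {"dp": [-93,113,24],"roll": -0.23,"jaw": 0},
    {"dp": [-124,151,32],"roll": -0.3,"jaw": 0},
    {"dp": [-156,188,40],"roll": -0.38,"jaw": 0},
  ],
  newtons=10,
)

```text
time_s: 0.78
tcp_pos: [0.3562, -0.3653, 0.2002]
eef_rot: [180.0, 0.0, -131.7]
contact_force: [1.2, -0.5, 0.9]
gripper_width: 0.0433
gripper_force: 0.0
```

Request:
send_rows(
  steps=[
    {"dp": [-43,24,8],"roll": -0.07,"jaw": 0},
    {"dp": [-86,48,16],"roll": -0.15,"jaw": 0},
    {"dp": [-128,71,25],"roll": -0.22,"jaw": 0},
    {"dp": [-171,94,33],"roll": -0.3,"jaw": 0},
    {"dp": [-214,118,41],"roll": -0.37,"jaw": 0},
  ],
)

```text
time_s: 1.4
tcp_pos: [0.4112, -0.1271, 0.1595]
eef_rot: [-180.0, 0.0, -110.5]
contact_force: [2.0, -0.0, 0.2]
gripper_width: 0.0003
gripper_force: 0.0
```

Request:
send_rows(
  steps=[
    {"dp": [-49,6,8],"roll": -0.08,"jaw": 0},
    {"dp": [-97,13,16],"roll": -0.15,"jaw": 0},
    {"dp": [-146,19,24],"roll": -0.23,"jaw": 0},
    {"dp": [-194,25,32],"roll": -0.3,"jaw": 0},
    {"dp": [-243,32,40],"roll": -0.38,"jaw": 0},
  ],
)

```text
time_s: 2.02
tcp_pos: [0.4668, 0.1117, 0.1194]
eef_rot: [-180.0, 0.0, -88.7]
contact_force: [1.4, 0.0, -0.4]
gripper_width: 0.0004
gripper_force: 0.0
```

Run:
```python
from h import *
c=r.capture("wrist"); cv2.imwrite("pics/w1.png",c["image"]); s=r.get_state()
print(c["K"].tolist(),s["tcp_pos"],s["eef_rot"],s["gripper_width"],s["contact_force"])
```

```text
[[325.19226210127806, 0.0, 276.9624952596533], [0.0, 325.19226210127806, 211.3743914004536], [0.0, 0.0, 1.0]] [0.46882755 0.11587332 0.11877764] [-1.79904255e+02  4.25000526e-02 -8.83713950e+01] 0.0005490261048698208 [3.33026354 5.86888876 0.41542079]
```

View pics/w1.png

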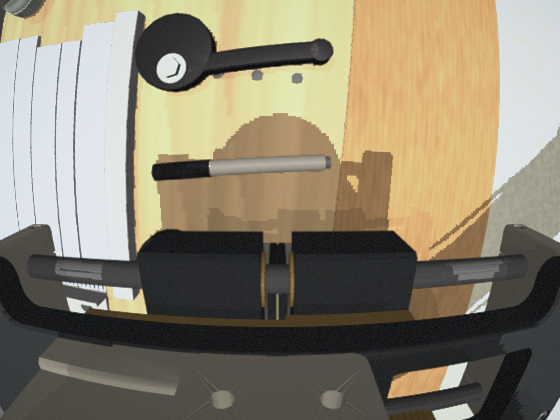

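The wrist view shows the right lever at the top (pivot about (172,67), arm end about (320,50)) and the pen at row 165. The closed fingers cover the left lever, and the pen is well clear. Descending slowly.

Request:
send_rows(
  steps=[
    {"dp": [5,0,0],"roll": 0,"jaw": 0},
    {"dp": [5,0,20],"roll": 0,"jaw": 0},
    {"dp": [5,0,42],"roll": 0,"jaw": 0},
    {"dp": [5,0,64],"roll": 0,"jaw": 0},
    {"dp": [5,0,82],"roll": 0,"jaw": 0},
  ],
)

```text
time_s: 2.7
tcp_pos: [0.4663, 0.1038, 0.037]
eef_rot: [180.0, -0.0, -88.9]
contact_force: [0.7, 0.6, 0.2]
gripper_width: -0.0001
gripper_force: 0.0
```

Request:
send_rows(
  steps=[
    {"dp": [0,0,0],"roll": 0,"jaw": 0},
    {"dp": [0,0,0],"roll": 0,"jaw": 0},
  ],
)

```text
time_s: 2.95
tcp_pos: [0.4671, 0.1047, 0.0382]
eef_rot: [-180.0, 0.0, -88.9]
contact_force: [-0.1, 0.7, -0.5]
gripper_width: 0.0003
gripper_force: 0.0
```

Run:
```python
from h import *
c=r.capture("wrist"); cv2.imwrite("pics/w2.png",c["image"])
c=r.capture("top"); cv2.imwrite("pics/t2.png",cv2.resize(c["image"][125:285,165:325],None,fx=3.7,fy=3.7))
from plan import *
cur=np.array([.4666,.1046,.038,-1.5509])
cur=rows(cur,[pose(1,q) for q in np.linspace(.05,.95,10)],"push")
```

```text
push [[-16, 0, 0, np.float64(-0.0)], [-25, 1, 0, np.float64(0.1)], [-34, 1, 0, np.float64(0.2)], [-42, 1, 0, np.float64(0.3)], [-51, 0, 0, np.float64(0.4)]]
push [[-9, 1, 0, np.float64(0.1)], [-17, 1, 0, np.float64(0.2)], [-26, 1, 0, np.float64(0.3)], [-34, -1, 0, np.float64(0.4)], [-43, -3, 0, np.float64(0.5)]]
cmd [0.4843, 0.1944, 0.038, -2.4509]
```

View pics/w2.png

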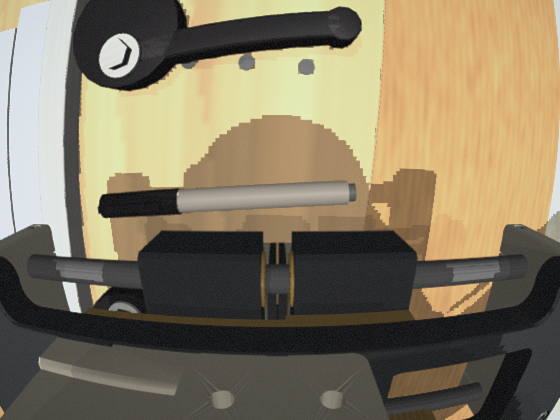

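The pen is untouched at row 195 and there is no contact force, so I'm pushing the left lever about halfway.

Request:
send_rows(
  steps=[
    {"dp": [-8,0,0],"roll": 0,"jaw": 0},
    {"dp": [-16,0,0],"roll": 0,"jaw": 0},
    {"dp": [-25,1,0],"roll": 0.1,"jaw": 0},
    {"dp": [-34,1,0],"roll": 0.2,"jaw": 0},
    {"dp": [-42,1,0],"roll": 0.3,"jaw": 0},
  ],
)

```text
time_s: 3.68
tcp_pos: [0.4649, 0.1477, 0.0378]
eef_rot: [-180.0, -0.0, -106.2]
contact_force: [1.7, -2.2, 1.2]
gripper_width: 0.0003
gripper_force: 1.1
```

Run:
```python
from plan import *
cur=np.array([.4666,.1046,.038,-1.5509])
cur=rows(cur,[[*cur]]*4+[pose(1,.35)],"done")
cur=rows(cur,[pose(1,q) for q in np.linspace(.45,.95,6)][:5],"push")
cur=rows(cur,[pose(1,.95,.02),pose(1,.95,.03,z=.075),pose(1,.95,.03,z=.12)],"off")
mid=pose(1,.95,.03,z=.12)
h=pose(-1,.2,.02,z=.12); cur=rows(cur,lin(cur,h,10),"travel")
cur=rows(cur,lin(cur,pose(-1,.2,.02),5),"down")
cur=rows(cur,[pose(-1,.2,.01)]+[pose(-1,q) for q in np.arange(.2,1.55,.1)],"pushR")
```

```text
done [[0, 0, 0, np.float64(0.0)], [0, 0, 0, np.float64(0.0)], [0, 0, 0, np.float64(0.0)], [0, 0, 0, np.float64(0.0)], [-42, 1, 0, np.float64(0.3)]]
cmd [0.4648, 0.1466, 0.038, -1.8509]
push [[-9, 1, 0, np.float64(0.1)], [-18, 2, 0, np.float64(0.2)], [-26, 1, 0, np.float64(0.3)], [-35, 0, 0, np.float64(0.4)], [-43, -2, 0, np.float64(0.5)]]
cmd [0.4786, 0.1873, 0.038, -2.3509]
off [[11, 3, 0, np.float64(0.1)], [21, 4, -37, np.float64(0.1)], [21, 4, -82, np.float64(0.1)]]
cmd [0.461, 0.1752, 0.12, -2.4509]
travel [[9, -11, 0, np.float64(-0.09)], [18, -21, 0, np.float64(-0.18)], [28, -32, 0, np.float64(-0.27)], [37, -42, 0, np.float64(-0.36)], [46, -53, 0, np.float64(-0.45)]]
travel [[13, -5, 0, np.float64(-0.09)], [26, -11, 0, np.float64(-0.17)], [39, -17, 0, np.float64(-0.26)], [52, -22, 0, np.float64(-0.35)], [64, -28, 0, np.float64(-0.44)]]
cmd [0.458, 0.0352, 0.12, -1.5609]
down [[0, 0, 16, np.float64(-0.0)], [0, 0, 33, np.float64(-0.0)], [0, 0, 49, np.float64(-0.0)], [0, 0, 66, np.float64(-0.0)], [0, 1, 82, np.float64(-0.0)]]
cmd [0.457, 0.0352, 0.038, -1.5609]
pushR [[10, 0, 0, np.float64(-0.0)], [20, 0, 0, np.float64(-0.0)], [29, 1, 0, np.float64(-0.1)], [37, 1, 0, np.float64(-0.2)], [46, 1, 0, np.float64(-0.3)]]
pushR [[9, 1, 0, np.float64(-0.1)], [17, 1, 0, np.float64(-0.2)], [26, 1, 0, np.float64(-0.3)], [35, -1, 0, np.float64(-0.4)], [43, -3, 0, np.float64(-0.5)]]
pushR [[9, 1, 0, np.float64(-0.1)], [17, 2, 0, np.float64(-0.2)], [26, 1, 0, np.float64(-0.3)], [34, 0, 0, np.float64(-0.4)], [43, -3, 0, np.float64(-0.5)]]
cmd [0.5057, -0.0783, 0.038, -0.2609]
```

Request:
send_rows(
  steps=[
    {"dp": [-9,1,0],"roll": 0.1,"jaw": 0},
    {"dp": [-18,2,0],"roll": 0.2,"jaw": 0},
    {"dp": [-26,1,0],"roll": 0.3,"jaw": 0},
    {"dp": [-35,0,0],"roll": 0.4,"jaw": 0},
    {"dp": [-43,-2,0],"roll": 0.5,"jaw": 0},
  ],
)

```text
time_s: 4.3
tcp_pos: [0.4784, 0.188, 0.0376]
eef_rot: [-180.0, -0.1, -134.8]
contact_force: [-0.1, -3.5, 2.0]
gripper_width: 0.0006
gripper_force: 1.4
```

Request:
send_rows(
  steps=[
    {"dp": [11,3,0],"roll": 0.1,"jaw": 0},
    {"dp": [21,4,-37],"roll": 0.1,"jaw": 0},
    {"dp": [21,4,-82],"roll": 0.1,"jaw": 0},
  ],
)

```text
time_s: 4.68
tcp_pos: [0.4599, 0.1754, 0.1198]
eef_rot: [-180.0, -0.2, -140.4]
contact_force: [1.0, -0.0, 0.0]
gripper_width: 0.0004
gripper_force: 0.0
```

Request:
send_rows(
  steps=[
    {"dp": [9,-11,0],"roll": -0.09,"jaw": 0},
    {"dp": [18,-21,0],"roll": -0.18,"jaw": 0},
    {"dp": [28,-32,0],"roll": -0.27,"jaw": 0},
    {"dp": [37,-42,0],"roll": -0.36,"jaw": 0},
    {"dp": [46,-53,0],"roll": -0.45,"jaw": 0},
  ],
)

```text
time_s: 5.3
tcp_pos: [0.4594, 0.1057, 0.1198]
eef_rot: [-180.0, 0.0, -114.4]
contact_force: [0.1, -0.1, -0.2]
gripper_width: 0.0004
gripper_force: 0.0
```

Request:
send_rows(
  steps=[
    {"dp": [13,-5,0],"roll": -0.09,"jaw": 0},
    {"dp": [26,-11,0],"roll": -0.17,"jaw": 0},
    {"dp": [39,-17,0],"roll": -0.26,"jaw": 0},
    {"dp": [52,-22,0],"roll": -0.35,"jaw": 0},
    {"dp": [64,-28,0],"roll": -0.44,"jaw": 0},
  ],
)

```text
time_s: 5.92
tcp_pos: [0.4583, 0.0358, 0.1197]
eef_rot: [-180.0, 0.0, -89.2]
contact_force: [-0.1, 0.1, -0.1]
gripper_width: 0.0001
gripper_force: 0.0
```

Request:
send_rows(
  steps=[
    {"dp": [0,0,0],"roll": 0,"jaw": 0},
    {"dp": [0,0,20],"roll": 0,"jaw": 0},
    {"dp": [0,0,42],"roll": 0,"jaw": 0},
    {"dp": [0,0,64],"roll": 0,"jaw": 0},
    {"dp": [0,1,82],"roll": 0,"jaw": 0},
  ],
)

```text
time_s: 6.55
tcp_pos: [0.4573, 0.0365, 0.0369]
eef_rot: [-180.0, 0.0, -89.5]
contact_force: [0.6, -0.8, 0.1]
gripper_width: 0.0006
gripper_force: 0.0
```

Request:
send_rows(
  steps=[
    {"dp": [10,0,0],"roll": 0,"jaw": 0},
    {"dp": [20,0,0],"roll": 0,"jaw": 0},
    {"dp": [29,1,0],"roll": -0.1,"jaw": 0},
    {"dp": [37,1,0],"roll": -0.2,"jaw": 0},
    {"dp": [46,1,0],"roll": -0.3,"jaw": 0},
  ],
)

```text
time_s: 7.18
tcp_pos: [0.4573, -0.0107, 0.0386]
eef_rot: [-179.9, 0.0, -72.1]
contact_force: [0.7, 2.1, -0.3]
gripper_width: 0.0007
gripper_force: 0.9
```

Request:
send_rows(
  steps=[
    {"dp": [9,1,0],"roll": -0.1,"jaw": 0},
    {"dp": [17,1,0],"roll": -0.2,"jaw": 0},
    {"dp": [26,1,0],"roll": -0.3,"jaw": 0},
    {"dp": [35,-1,0],"roll": -0.4,"jaw": 0},
    {"dp": [43,-3,0],"roll": -0.5,"jaw": 0},
  ],
)

```text
time_s: 7.8
tcp_pos: [0.4728, -0.051, 0.0385]
eef_rot: [-179.9, -0.0, -43.5]
contact_force: [-1.8, 2.2, 0.2]
gripper_width: 0.0002
gripper_force: 1.3
```

Request:
send_rows(
  steps=[
    {"dp": [9,1,0],"roll": -0.1,"jaw": 0},
    {"dp": [17,2,0],"roll": -0.2,"jaw": 0},
    {"dp": [26,1,0],"roll": -0.3,"jaw": 0},
    {"dp": [34,0,0],"roll": -0.4,"jaw": 0},
  ],
)

```text
time_s: 8.3
tcp_pos: [0.4969, -0.0745, 0.0383]
eef_rot: [-180.0, 0.0, -20.6]
contact_force: [-3.1, 3.6, 0.7]
gripper_width: 0.0005
gripper_force: 2.5
```

Run:
```python
from plan import *
from plant import r
print({k:r.get_state()[k] for k in("tcp_pos","contact_force","moment")})
cur=np.array(pose(-1,1.4)); print(cur)
cur=rows(cur,[pose(-1,q) for q in(1.45,1.5,1.54,1.58,1.61)],"pushR")
cur=rows(cur,[pose(-1,q) for q in(1.63,1.65,1.67,1.69,1.70)],"pushR2")
```

```text
{'tcp_pos': array([ 0.49688167, -0.07446463,  0.03833897]), 'contact_force': array([-3.13650229,  3.55676961,  0.7156388 ]), 'moment': array([ 1.1961719 ,  1.48925043, -0.03469748])}
[ 0.49756168 -0.07426264  0.038      -0.35899213]
pushR [[4, 1, 0, np.float64(-0.05)], [9, 1, 0, np.float64(-0.1)], [12, 1, 0, np.float64(-0.14)], [15, 2, 0, np.float64(-0.18)], [18, 2, 0, np.float64(-0.21)]]
cmd [0.5137, -0.0825, 0.038, -0.149]
pushR2 [[2, 0, 0, np.float64(-0.02)], [4, 0, 0, np.float64(-0.04)], [5, 0, 0, np.float64(-0.06)], [7, 1, 0, np.float64(-0.08)], [8, 1, 0, np.float64(-0.09)]]
cmd [0.5215, -0.0846, 0.038, -0.059]
```

Request:
send_rows(
  steps=[
    {"dp": [4,1,0],"roll": -0.05,"jaw": 0},
    {"dp": [9,1,0],"roll": -0.1,"jaw": 0},
    {"dp": [12,1,0],"roll": -0.14,"jaw": 0},
    {"dp": [15,2,0],"roll": -0.18,"jaw": 0},
    {"dp": [18,2,0],"roll": -0.21,"jaw": 0},
  ],
)

```text
time_s: 8.93
tcp_pos: [0.5094, -0.0823, 0.0377]
eef_rot: [180.0, 0.4, -8.7]
contact_force: [-12.9, 12.2, 7.9]
gripper_width: 0.0003
gripper_force: 7.6
```

Request:
send_rows(
  steps=[
    {"dp": [1,0,0],"roll": -0.02,"jaw": 0},
    {"dp": [2,0,0],"roll": -0.02,"jaw": 0},
    {"dp": [2,0,0],"roll": -0.02,"jaw": 0},
  ],
)

```text
time_s: 9.3
tcp_pos: [0.5107, -0.0828, 0.0376]
eef_rot: [180.0, 0.4, -7.7]
contact_force: [-14.6, 8.4, 10.4]
gripper_width: 0.0006
gripper_force: 8.3
```

Request:
send_rows(
  steps=[
    {"dp": [1,0,0],"roll": -0.02,"jaw": 0},
    {"dp": [2,0,0],"roll": -0.02,"jaw": 0},
    {"dp": [2,0,0],"roll": -0.02,"jaw": 0},
  ],
)

```text
time_s: 9.68
tcp_pos: [0.5122, -0.0834, 0.0376]
eef_rot: [180.0, 0.5, -6.5]
contact_force: [-14.7, 7.2, 10.3]
gripper_width: 0.0004
gripper_force: 8.4
```

Force has risen to about 15 N before the planned end, so I'm stopping to look.

Run:
```python
from h import *
c=r.capture("wrist"); cv2.imwrite("pics/w3.png",c["image"])
s=r.get_state();print(s["tcp_pos"],s["contact_force"],s["moment"])
c=r.capture("top"); cv2.imwrite("pics/t3.png",cv2.resize(c["image"][125:285,165:325],None,fx=3.7,fy=3.7))
c=r.capture("scene"); cv2.imwrite("pics/s3.png",cv2.resize(c["image"][110:290,210:410],None,fx=3.2,fy=3.2))
```

```text
[ 0.51218429 -0.08335579  0.03754717] [-14.36648651   7.06132694  10.00946777] [ 2.18580812  5.45828134 -0.18022027]
```

View pics/w3.png

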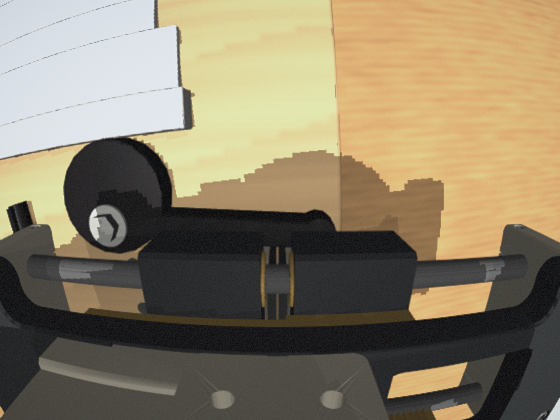

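View pics/s3.png

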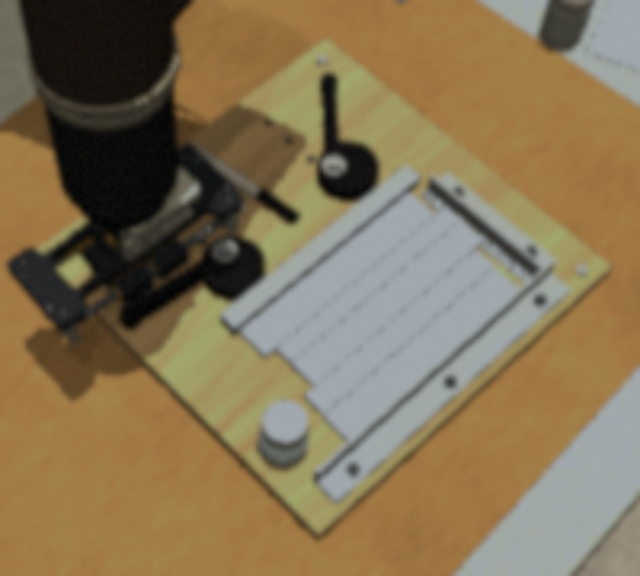

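The wrist view shows the right arm almost parallel to the bar: bolt about (108,226), end about (320,210), with the cam touching the bar at (115,138). I'll measure the lever angle and the bar skew.

```bash
cat >> h.py <<'E'
def fray(c,px,z):
    u=cv2.fisheye.undistortPoints(np.array(px,float).reshape(-1,1,2),np.array(c["K"]),np.zeros(4)).reshape(-1,2)
    return ray(dict(c,K=np.eye(3)),u,z)
def board(w):
    a=np.radians(-3.38);R=np.array([[np.cos(a),-np.sin(a)],[np.sin(a),np.cos(a)]]); return np.round((w[:,:2]-[.547,.0694])@R*1e3,1)
E
python3 - <<'E'
from h import *
c=r.capture("wrist")
print("bolt",board(fray(c,[[108,227]],.045)))
print("arm far edge",board(fray(c,[[180,208],[300,213],[318,209],[335,228]],.037)))
print("bar near edge",board(fray(c,[[5,159],[60,147],[120,137],[185,128]],.034)))
s=r.get_state(); print("tcp",board(s["tcp_pos"][None]))
E
```

```text
bolt [[  2.1 -74.8]]
arm far edge [[   7.4 -111.2]
 [   1.9 -167.2]
 [   3.4 -175.5]
 [  -6.3 -183.4]]
bar near edge [[  43.4    2.5]
 [  43.8  -44.3]
 [  43.9  -82.7]
 [  44.3 -116.7]]
tcp [[ -25.7 -154.6]]
```

View pics/t3.png

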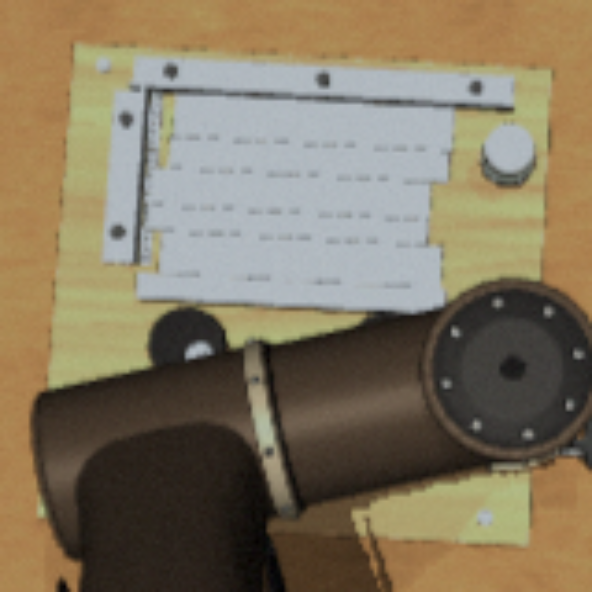

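The right lever is at about 1.61 rad and the stack is already tight on that side. The resistance probably comes from clamping only one side, so I'll close the left lever before finishing the right.

Run:
```python
from plan import *
cur=np.array([.5137,-.0825,.038,-.149]); c,s=np.cos(cur[3]),np.sin(cur[3])
cur=cur+[.002*c,.002*s,0,.02]; c,s=np.cos(cur[3]),np.sin(cur[3]); cur=cur+[.002*c,.002*s,0,.02]
print(cur)
a=cur.copy(); 
o=pose(-1,1.64,.025); cur=rows(cur,[pose(-1,1.64,.012),o,[*o[:2],.08,o[3]],[*o[:2],.12,o[3]]],"off")
h=pose(1,.85,.02,z=.12); cur=rows(cur,lin(cur,h,15),"travel")
cur=rows(cur,lin(cur,pose(1,.85,.02),5),"down")
cur=rows(cur,[pose(1,.85,.01)]+[pose(1,q) for q in np.arange(.85,1.46,.07)],"pushL")
cur=rows(cur,[pose(1,q) for q in (1.45,1.49,1.52,1.55,1.58)],"pushL2")
```

```text
[ 0.51766122 -0.08305418  0.038      -0.109     ]
off [[-13, 0, 0, np.float64(0.01)], [-26, 0, 0, np.float64(0.01)], [-26, 0, -42, np.float64(0.01)], [-26, 0, -82, np.float64(0.01)]]
cmd [0.4918, -0.0802, 0.12, -0.119]
travel [[-4, -17, 0, np.float64(0.15)], [-8, -33, 0, np.float64(0.3)], [-11, -50, 0, np.float64(0.45)], [-15, -66, 0, np.float64(0.6)], [-19, -83, 0, np.float64(0.74)]]
travel [[-14, -10, 0, np.float64(0.15)], [-28, -19, 0, np.float64(0.3)], [-42, -29, 0, np.float64(0.45)], [-56, -39, 0, np.float64(0.6)], [-70, -48, 0, np.float64(0.75)]]
travel [[-17, 2, 0, np.float64(0.15)], [-33, 4, 0, np.float64(0.3)], [-50, 7, 0, np.float64(0.44)], [-67, 9, 0, np.float64(0.59)], [-84, 12, 0, np.float64(0.74)]]
cmd [0.4646, 0.1732, 0.12, -2.349]
down [[0, 0, 16, np.float64(0.0)], [0, 0, 33, np.float64(0.0)], [0, 0, 49, np.float64(0.0)], [0, 0, 66, np.float64(0.0)], [0, 0, 82, np.float64(0.0)]]
cmd [0.4646, 0.1732, 0.038, -2.349]
pushL [[-10, 0, 0, np.float64(0.0)], [-20, 0, 0, np.float64(0.0)], [-26, 1, 0, np.float64(0.07)], [-32, 1, 0, np.float64(0.14)], [-38, 1, 0, np.float64(0.21)]]
pushL [[-6, 1, 0, np.float64(0.07)], [-12, 2, 0, np.float64(0.14)], [-18, 2, 0, np.float64(0.21)], [-24, 1, 0, np.float64(0.28)], [-30, 1, 0, np.float64(0.35)]]
cmd [0.5151, 0.2183, 0.038, -2.909]
pushL2 [[-4, 0, 0, np.float64(0.04)], [-7, 1, 0, np.float64(0.08)], [-10, 1, 0, np.float64(0.11)], [-12, 1, 0, np.float64(0.14)], [-15, 1, 0, np.float64(0.17)]]
cmd [0.5295, 0.2227, 0.038, -3.079]
```

Request:
send_rows(
  steps=[
    {"dp": [-13,0,0],"roll": 0.01,"jaw": 0},
    {"dp": [-26,0,0],"roll": 0.01,"jaw": 0},
    {"dp": [-26,0,-42],"roll": 0.01,"jaw": 0},
    {"dp": [-26,0,-82],"roll": 0.01,"jaw": 0},
  ],
)

```text
time_s: 10.38
tcp_pos: [0.491, -0.08, 0.1209]
eef_rot: [180.0, -0.0, -6.9]
contact_force: [1.0, 1.0, -0.5]
gripper_width: 0.0002
gripper_force: 0.0
```

Request:
send_rows(
  steps=[
    {"dp": [-4,-17,0],"roll": 0.15,"jaw": 0},
    {"dp": [-8,-33,0],"roll": 0.3,"jaw": 0},
    {"dp": [-11,-50,0],"roll": 0.45,"jaw": 0},
    {"dp": [-15,-66,0],"roll": 0.6,"jaw": 0},
    {"dp": [-19,-83,0],"roll": 0.74,"jaw": 0},
  ],
)

```text
time_s: 11.0
tcp_pos: [0.4825, 0.0053, 0.1201]
eef_rot: [-179.9, -0.0, -49.6]
contact_force: [0.0, 0.1, 0.2]
gripper_width: 0.0007
gripper_force: 0.0
```

Request:
send_rows(
  steps=[
    {"dp": [-14,-10,0],"roll": 0.15,"jaw": 0},
    {"dp": [-28,-19,0],"roll": 0.3,"jaw": 0},
    {"dp": [-42,-29,0],"roll": 0.45,"jaw": 0},
    {"dp": [-56,-39,0],"roll": 0.6,"jaw": 0},
    {"dp": [-70,-48,0],"roll": 0.75,"jaw": 0},
  ],
)

```text
time_s: 11.62
tcp_pos: [0.4733, 0.0897, 0.12]
eef_rot: [-179.9, 0.0, -92.6]
contact_force: [1.2, -0.4, -1.1]
gripper_width: 0.0003
gripper_force: 0.0
```

Request:
send_rows(
  steps=[
    {"dp": [-17,2,0],"roll": 0.15,"jaw": 0},
    {"dp": [-33,4,0],"roll": 0.3,"jaw": 0},
    {"dp": [-50,7,0],"roll": 0.44,"jaw": 0},
    {"dp": [-67,9,0],"roll": 0.59,"jaw": 0},
    {"dp": [-84,12,0],"roll": 0.74,"jaw": 0},
  ],
)

```text
time_s: 12.25
tcp_pos: [0.4647, 0.1741, 0.1201]
eef_rot: [-180.0, 0.1, -135.0]
contact_force: [-0.3, -0.2, -0.5]
gripper_width: 0.0007
gripper_force: 0.0
```

Request:
send_rows(
  steps=[
    {"dp": [0,0,0],"roll": 0,"jaw": 0},
    {"dp": [0,0,20],"roll": 0,"jaw": 0},
    {"dp": [0,0,42],"roll": 0,"jaw": 0},
    {"dp": [0,0,64],"roll": 0,"jaw": 0},
    {"dp": [0,0,82],"roll": 0,"jaw": 0},
  ],
)

```text
time_s: 12.88
tcp_pos: [0.4647, 0.1729, 0.0371]
eef_rot: [-180.0, 0.0, -134.5]
contact_force: [0.2, 0.5, 0.5]
gripper_width: 0.0004
gripper_force: 0.0
```

Request:
send_rows(
  steps=[
    {"dp": [-10,0,0],"roll": 0,"jaw": 0},
    {"dp": [-20,0,0],"roll": 0,"jaw": 0},
    {"dp": [-26,1,0],"roll": 0.07,"jaw": 0},
    {"dp": [-32,1,0],"roll": 0.14,"jaw": 0},
    {"dp": [-38,1,0],"roll": 0.21,"jaw": 0},
  ],
)

```text
time_s: 13.5
tcp_pos: [0.4914, 0.2019, 0.0384]
eef_rot: [180.0, 0.0, -146.8]
contact_force: [-1.5, -0.1, 0.1]
gripper_width: 0.0009
gripper_force: 0.7
```

Request:
send_rows(
  steps=[
    {"dp": [-6,1,0],"roll": 0.07,"jaw": 0},
    {"dp": [-12,2,0],"roll": 0.14,"jaw": 0},
    {"dp": [-18,2,0],"roll": 0.21,"jaw": 0},
    {"dp": [-24,1,0],"roll": 0.28,"jaw": 0},
    {"dp": [-30,1,0],"roll": 0.35,"jaw": 0},
  ],
)

```text
time_s: 14.12
tcp_pos: [0.5151, 0.2185, 0.0382]
eef_rot: [-180.0, -0.1, -166.9]
contact_force: [-5.4, -3.4, 2.0]
gripper_width: 0.0005
gripper_force: 2.7
```

Request:
send_rows(
  steps=[
    {"dp": [-2,0,0],"roll": 0.02,"jaw": 0},
    {"dp": [-4,0,0],"roll": 0.04,"jaw": 0},
    {"dp": [-6,1,0],"roll": 0.06,"jaw": 0},
    {"dp": [-7,1,0],"roll": 0.08,"jaw": 0},
  ],
)

```text
time_s: 14.62
tcp_pos: [0.5204, 0.2208, 0.038]
eef_rot: [-180.0, -0.2, -171.3]
contact_force: [-9.0, 0.1, 5.4]
gripper_width: 0.0003
gripper_force: 4.0
```

Request:
send_rows(
  steps=[
    {"dp": [-1,0,0],"roll": 0.02,"jaw": 0},
    {"dp": [-2,0,0],"roll": 0.03,"jaw": 0},
    {"dp": [-3,0,0],"roll": 0.04,"jaw": 0},
  ],
)

```text
time_s: 15.0
tcp_pos: [0.5231, 0.2218, 0.0379]
eef_rot: [-180.0, -0.2, -173.6]
contact_force: [-11.3, 4.0, 3.8]
gripper_width: 0.0003
gripper_force: 5.7
```

Request:
send_rows(
  steps=[
    {"dp": [-1,0,0],"roll": 0.01,"jaw": 0},
    {"dp": [-2,0,0],"roll": 0.02,"jaw": 0},
    {"dp": [-2,0,0],"roll": 0.02,"jaw": 0},
  ],
)

```text
time_s: 15.38
tcp_pos: [0.5245, 0.2223, 0.0379]
eef_rot: [-180.0, -0.2, -174.7]
contact_force: [-15.5, 5.2, 5.9]
gripper_width: 0.0003
gripper_force: 6.9
```

Run:
```python
from h import *
c=r.capture("wrist"); cv2.imwrite("pics/w4.png",c["image"])
s=r.get_state();print(s["tcp_pos"],board(s["tcp_pos"][None]),s["contact_force"],s["moment"],s["eef_rot"])
```

```text
[0.52450725 0.22226026 0.0378611 ] [[-31.5 151.3]] [-14.70812014   6.01548338   4.18304924] [1.95828307 5.35590059 0.30468748] [-179.99877285   -0.20908914 -174.73032632]
```

View pics/w4.png

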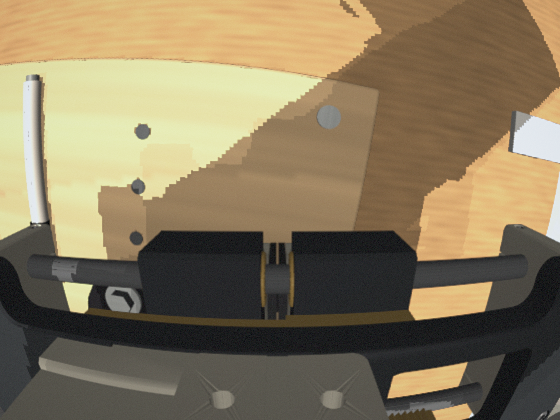

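The arm is hidden here behind the fingers; only the board corner, screws and pen are visible, all undisturbed. From the TCP position the left lever is at about 1.52 rad and still advancing under a steady clamping load. I'll continue in small steps and watch the force.

Request:
send_rows(
  steps=[
    {"dp": [-1,0,0],"roll": 0.01,"jaw": 0},
    {"dp": [-2,0,0],"roll": 0.02,"jaw": 0},
    {"dp": [-2,0,0],"roll": 0.02,"jaw": 0},
  ],
)

```text
time_s: 15.8
tcp_pos: [0.5269, 0.2228, 0.0379]
eef_rot: [180.0, -0.2, -175.9]
contact_force: [-13.0, 5.8, 3.4]
gripper_width: 0.0008
gripper_force: 6.2
```

Request:
send_rows(
  steps=[
    {"dp": [-1,0,0],"roll": 0.01,"jaw": 0},
    {"dp": [-2,0,0],"roll": 0.02,"jaw": 0},
    {"dp": [-2,0,0],"roll": 0.02,"jaw": 0},
  ],
)

```text
time_s: 16.18
tcp_pos: [0.5285, 0.2232, 0.0378]
eef_rot: [180.0, -0.2, -177.0]
contact_force: [-15.4, 8.0, 4.5]
gripper_width: 0.0004
gripper_force: 7.4
```

Request:
send_rows(
  steps=[
    {"dp": [-1,0,0],"roll": 0.01,"jaw": 0},
    {"dp": [-2,0,0],"roll": 0.02,"jaw": 0},
    {"dp": [-2,0,0],"roll": 0.02,"jaw": 0},
  ],
)

```text
time_s: 16.55
tcp_pos: [0.5303, 0.2236, 0.0378]
eef_rot: [180.0, -0.2, -178.2]
contact_force: [-17.5, 9.2, 3.7]
gripper_width: 0.0001
gripper_force: 8.2
```

Request:
send_rows(
  steps=[
    {"dp": [-1,1,0],"roll": 0.01,"jaw": 0},
    {"dp": [-2,1,0],"roll": 0.02,"jaw": 0},
    {"dp": [-2,1,0],"roll": 0.02,"jaw": 0},
  ],
)

```text
time_s: 16.92
tcp_pos: [0.5321, 0.2241, 0.0377]
eef_rot: [-180.0, -0.2, -179.3]
contact_force: [-16.2, 7.0, 5.3]
gripper_width: 0.0003
gripper_force: 8.1
```

Request:
send_rows(
  steps=[
    {"dp": [-1,1,0],"roll": 0.01,"jaw": 0},
    {"dp": [-2,1,0],"roll": 0.02,"jaw": 0},
    {"dp": [-2,1,0],"roll": 0.02,"jaw": 0},
  ],
)

```text
time_s: 17.3
tcp_pos: [0.534, 0.2246, 0.0377]
eef_rot: [-180.0, -0.2, 179.5]
contact_force: [-14.2, 5.4, 5.4]
gripper_width: 0.0006
gripper_force: 7.6
```

Run:
```python
from h import *
s=r.get_state();print(board(s["tcp_pos"][None]),s["contact_force"],s["moment"],s["eef_rot"])
```

```text
[[-22.1 154.1]] [-14.21173784   5.35548313   5.37583329] [1.85117577 5.57400252 0.25679743] [-179.95219121   -0.24902551  179.5334099 ]
```

Request:
send_rows(
  steps=[
    {"dp": [-1,0,0],"roll": 0.01,"jaw": 0},
    {"dp": [-2,0,0],"roll": 0.02,"jaw": 0},
    {"dp": [-2,0,0],"roll": 0.02,"jaw": 0},
  ],
)

```text
time_s: 17.68
tcp_pos: [0.5361, 0.225, 0.0378]
eef_rot: [-180.0, -0.2, 178.4]
contact_force: [-15.2, 6.1, 4.8]
gripper_width: 0.0003
gripper_force: 7.6
```

Request:
send_rows(
  steps=[
    {"dp": [-1,0,0],"roll": 0.01,"jaw": 0},
    {"dp": [-1,0,0],"roll": 0.01,"jaw": 0},
  ],
)

```text
time_s: 17.92
tcp_pos: [0.5365, 0.2251, 0.0377]
eef_rot: [-180.0, -0.3, 177.8]
contact_force: [-18.6, 8.7, 6.5]
gripper_width: 0.0006
gripper_force: 9.6
```

Request:
send_rows(
  steps=[
    {"dp": [-1,0,0],"roll": 0.01,"jaw": 0},
    {"dp": [-1,0,0],"roll": 0.01,"jaw": 0},
  ],
)

```text
time_s: 18.18
tcp_pos: [0.5383, 0.2253, 0.0378]
eef_rot: [180.0, -0.2, 177.3]
contact_force: [-13.8, 6.1, 4.1]
gripper_width: 0.0007
gripper_force: 7.3
```

Request:
send_rows(
  steps=[
    {"dp": [-1,0,0],"roll": 0.01,"jaw": 0},
    {"dp": [-1,0,0],"roll": 0.01,"jaw": 0},
  ],
)

```text
time_s: 18.42
tcp_pos: [0.5388, 0.2254, 0.0377]
eef_rot: [180.0, -0.3, 176.7]
contact_force: [-19.0, 9.3, 5.4]
gripper_width: 0.0007
gripper_force: 9.5
```

Request:
send_rows(
  steps=[
    {"dp": [-1,0,0],"roll": 0,"jaw": 0},
    {"dp": [-1,0,0],"roll": 0,"jaw": 0},
  ],
)

```text
time_s: 18.68
tcp_pos: [0.5391, 0.2254, 0.0377]
eef_rot: [180.0, -0.3, 176.7]
contact_force: [-21.2, 12.0, 8.4]
gripper_width: 0.0001
gripper_force: 11.4
```

Run:
```python
from plan import *
cur=np.array([.5151,.2183,.038,-2.909])
for a,b,ro in [(-7,1,.08),(-3,0,.04),(-2,0,.02),(-2,0,.02),(-2,0,.02),(-2,0,.02),(-2,1,.02),(-2,1,.02),(-2,0,.02),(-1,0,.01),(-1,0,.01),(-1,0,.01),(-1,0,0)]:
    c,s=np.cos(cur[3]),np.sin(cur[3]); cur=cur+[(c*a+s*b)/1e3,(s*a-c*b)/1e3,0,-ro]
print(cur)
o=pose(1,1.70,.025); o[3]=cur[3]
cur=rows(cur,[pose(1,1.70,.012)[:3]+[cur[3]],o,[*o[:2],.08,o[3]],[*o[:2],.12,o[3]]],"off")
h=pose(-1,1.55,.03,z=.12,rad=.09); cur=rows(cur,lin(cur,h,20),"travel")
cur=rows(cur,lin(cur,pose(-1,1.55,.03,rad=.09),5),"down")
cur=rows(cur,[pose(-1,q,g,rad=.09) for q,g in((1.55,.02),(1.55,.01),(1.57,.003),(1.58,0),(1.6,0))],"pushR")
cur=rows(cur,[pose(-1,q,0,rad=.09) for q in(1.62,1.64,1.66,1.68,1.70)],"pushR")
```

```text
[ 0.54256658  0.22390777  0.038      -3.199     ]
off [[15, 1, 0, np.float64(0.0)], [28, 1, 0, np.float64(0.0)], [28, 1, -42, np.float64(0.0)], [28, 1, -82, np.float64(0.0)]]
cmd [0.5147, 0.2265, 0.12, -3.199]
travel [[1, -15, 0, np.float64(-0.15)], [2, -31, 0, np.float64(-0.3)], [3, -46, 0, np.float64(-0.45)], [4, -61, 0, np.float64(-0.6)], [5, -77, 0, np.float64(-0.75)]]
travel [[11, -11, 0, np.float64(-0.15)], [22, -21, 0, np.float64(-0.3)], [33, -32, 0, np.float64(-0.45)], [44, -42, 0, np.float64(-0.6)], [55, -53, 0, np.float64(-0.75)]]
travel [[16, 0, 0, np.float64(-0.14)], [31, 0, 0, np.float64(-0.29)], [46, 0, 0, np.float64(-0.44)], [62, -1, 0, np.float64(-0.59)], [77, -1, 0, np.float64(-0.74)]]
travel [[11, 10, 0, np.float64(-0.15)], [23, 21, 0, np.float64(-0.3)], [34, 31, 0, np.float64(-0.45)], [46, 41, 0, np.float64(-0.6)], [57, 51, 0, np.float64(-0.75)]]
cmd [0.4789, -0.0784, 0.12, -0.209]
down [[0, 0, 16, np.float64(-0.0)], [0, 0, 33, np.float64(-0.0)], [0, 0, 49, np.float64(-0.0)], [0, 0, 66, np.float64(-0.0)], [0, 0, 82, np.float64(-0.0)]]
cmd [0.4789, -0.0784, 0.038, -0.209]
pushR [[10, 0, 0, np.float64(-0.0)], [20, 0, 0, np.float64(-0.0)], [29, 1, 0, np.float64(-0.02)], [33, 1, 0, np.float64(-0.03)], [34, 1, 0, np.float64(-0.05)]]
cmd [0.512, -0.0865, 0.038, -0.159]
pushR [[2, 1, 0, np.float64(-0.02)], [4, 1, 0, np.float64(-0.04)], [6, 1, 0, np.float64(-0.06)], [8, 1, 0, np.float64(-0.08)], [9, 1, 0, np.float64(-0.1)]]
cmd [0.5207, -0.0889, 0.038, -0.059]
```

Request:
send_rows(
  steps=[
    {"dp": [15,1,0],"roll": 0,"jaw": 0},
    {"dp": [28,1,0],"roll": 0,"jaw": 0},
    {"dp": [28,1,-42],"roll": 0,"jaw": 0},
    {"dp": [28,1,-82],"roll": 0,"jaw": 0},
  ],
)

```text
time_s: 19.18
tcp_pos: [0.5148, 0.2269, 0.1209]
eef_rot: [-180.0, 0.0, 176.7]
contact_force: [0.6, 1.5, 0.2]
gripper_width: 0.0003
gripper_force: 0.0
```

Request:
send_rows(
  steps=[
    {"dp": [1,-15,0],"roll": -0.15,"jaw": 0},
    {"dp": [2,-31,0],"roll": -0.3,"jaw": 0},
    {"dp": [3,-46,0],"roll": -0.45,"jaw": 0},
    {"dp": [4,-61,0],"roll": -0.6,"jaw": 0},
    {"dp": [5,-77,0],"roll": -0.75,"jaw": 0},
  ],
)

```text
time_s: 19.8
tcp_pos: [0.5055, 0.15, 0.1201]
eef_rot: [-180.0, 0.1, -140.1]
contact_force: [-0.5, -0.2, 1.0]
gripper_width: 0.0004
gripper_force: 0.0
```

Request:
send_rows(
  steps=[
    {"dp": [11,-11,0],"roll": -0.15,"jaw": 0},
    {"dp": [22,-21,0],"roll": -0.3,"jaw": 0},
    {"dp": [33,-32,0],"roll": -0.45,"jaw": 0},
    {"dp": [44,-42,0],"roll": -0.6,"jaw": 0},
    {"dp": [55,-53,0],"roll": -0.75,"jaw": 0},
  ],
)

```text
time_s: 20.42
tcp_pos: [0.4969, 0.074, 0.1201]
eef_rot: [-179.9, 0.0, -97.1]
contact_force: [0.0, -0.4, -0.4]
gripper_width: 0.0003
gripper_force: 0.0
```

Request:
send_rows(
  steps=[
    {"dp": [16,0,0],"roll": -0.14,"jaw": 0},
    {"dp": [31,0,0],"roll": -0.29,"jaw": 0},
    {"dp": [46,0,0],"roll": -0.44,"jaw": 0},
    {"dp": [62,-1,0],"roll": -0.59,"jaw": 0},
    {"dp": [77,-1,0],"roll": -0.74,"jaw": 0},
  ],
)

```text
time_s: 21.05
tcp_pos: [0.4879, -0.0025, 0.1201]
eef_rot: [-179.9, -0.0, -54.7]
contact_force: [0.0, -0.8, 0.3]
gripper_width: 0.0004
gripper_force: 0.0
```

Request:
send_rows(
  steps=[
    {"dp": [11,10,0],"roll": -0.15,"jaw": 0},
    {"dp": [23,21,0],"roll": -0.3,"jaw": 0},
    {"dp": [34,31,0],"roll": -0.45,"jaw": 0},
    {"dp": [46,41,0],"roll": -0.6,"jaw": 0},
    {"dp": [57,51,0],"roll": -0.75,"jaw": 0},
  ],
)

```text
time_s: 21.68
tcp_pos: [0.4788, -0.0785, 0.1201]
eef_rot: [-180.0, -0.1, -11.8]
contact_force: [0.0, -0.3, 0.9]
gripper_width: 0.0006
gripper_force: 0.0
```

Request:
send_rows(
  steps=[
    {"dp": [0,0,0],"roll": 0,"jaw": 0},
    {"dp": [0,0,20],"roll": 0,"jaw": 0},
    {"dp": [0,0,42],"roll": 0,"jaw": 0},
    {"dp": [0,0,64],"roll": 0,"jaw": 0},
    {"dp": [0,0,82],"roll": 0,"jaw": 0},
  ],
)

```text
time_s: 22.3
tcp_pos: [0.4788, -0.0775, 0.0371]
eef_rot: [-180.0, -0.0, -12.2]
contact_force: [-0.2, -0.1, -0.4]
gripper_width: 0.0007
gripper_force: 0.0
```

Request:
send_rows(
  steps=[
    {"dp": [10,0,0],"roll": 0,"jaw": 0},
    {"dp": [20,0,0],"roll": 0,"jaw": 0},
    {"dp": [26,1,0],"roll": -0.02,"jaw": 0},
    {"dp": [30,1,0],"roll": -0.04,"jaw": 0},
    {"dp": [34,1,0],"roll": -0.05,"jaw": 0},
  ],
)

```text
time_s: 22.92
tcp_pos: [0.5103, -0.0861, 0.0375]
eef_rot: [180.0, 0.2, -9.2]
contact_force: [-8.5, 5.8, 7.7]
gripper_width: 0.0004
gripper_force: 4.7
```

Request:
send_rows(
  steps=[
    {"dp": [1,1,0],"roll": -0.01,"jaw": 0},
    {"dp": [2,1,0],"roll": -0.02,"jaw": 0},
    {"dp": [3,1,0],"roll": -0.03,"jaw": 0},
  ],
)

```text
time_s: 23.3
tcp_pos: [0.5104, -0.0873, 0.0368]
eef_rot: [180.0, 0.4, -7.6]
contact_force: [-13.2, 8.8, 8.6]
gripper_width: 0.0009
gripper_force: 6.9
```

Request:
send_rows(
  steps=[
    {"dp": [1,0,0],"roll": -0.01,"jaw": 0},
    {"dp": [2,0,0],"roll": -0.02,"jaw": 0},
    {"dp": [2,0,0],"roll": -0.02,"jaw": 0},
  ],
)

```text
time_s: 23.68
tcp_pos: [0.5108, -0.0876, 0.0366]
eef_rot: [180.0, 0.6, -6.4]
contact_force: [-16.0, 9.5, 11.2]
gripper_width: -0.0002
gripper_force: 8.5
```

Request:
send_rows(
  steps=[
    {"dp": [1,0,0],"roll": -0.01,"jaw": 0},
    {"dp": [2,0,0],"roll": -0.02,"jaw": 0},
    {"dp": [2,0,0],"roll": -0.02,"jaw": 0},
  ],
)

```text
time_s: 24.05
tcp_pos: [0.5123, -0.0883, 0.0364]
eef_rot: [179.9, 0.6, -5.3]
contact_force: [-15.4, 6.8, 10.3]
gripper_width: 0.0004
gripper_force: 8.2
```

Request:
send_rows(
  steps=[
    {"dp": [1,0,0],"roll": -0.01,"jaw": 0},
    {"dp": [2,0,0],"roll": -0.02,"jaw": 0},
    {"dp": [2,0,0],"roll": -0.02,"jaw": 0},
  ],
)

```text
time_s: 24.42
tcp_pos: [0.514, -0.0889, 0.0362]
eef_rot: [179.9, 0.6, -4.2]
contact_force: [-14.2, 3.5, 8.0]
gripper_width: 0.0001
gripper_force: 7.7
```

Request:
send_rows(
  steps=[
    {"dp": [1,0,0],"roll": 0,"jaw": 0},
    {"dp": [2,0,0],"roll": -0.01,"jaw": 0},
    {"dp": [2,0,0],"roll": -0.01,"jaw": 0},
  ],
)

```text
time_s: 24.8
tcp_pos: [0.5144, -0.0891, 0.036]
eef_rot: [179.9, 0.8, -3.6]
contact_force: [-20.1, 5.7, 12.0]
gripper_width: 0.0005
gripper_force: 9.9
```

Request:
send_rows(
  steps=[
    {"dp": [1,0,0],"roll": 0,"jaw": 0},
    {"dp": [2,0,0],"roll": 0,"jaw": 0},
    {"dp": [2,0,0],"roll": 0,"jaw": 0},
  ],
)

```text
time_s: 25.18
tcp_pos: [0.5166, -0.0895, 0.036]
eef_rot: [179.9, 0.8, -3.6]
contact_force: [-18.5, 3.2, 11.9]
gripper_width: 0.0004
gripper_force: 9.4
```

Request:
send_rows(
  steps=[
    {"dp": [1,0,0],"roll": 0,"jaw": 0},
    {"dp": [1,0,0],"roll": 0,"jaw": 0},
  ],
)

```text
time_s: 25.42
tcp_pos: [0.5183, -0.0896, 0.0362]
eef_rot: [179.9, 0.7, -3.6]
contact_force: [-15.0, 0.8, 9.8]
gripper_width: 0.0005
gripper_force: 8.0
```

Request:
send_rows(
  steps=[
    {"dp": [1,0,0],"roll": 0,"jaw": 0},
    {"dp": [1,0,0],"roll": 0,"jaw": 0},
  ],
)

```text
time_s: 25.68
tcp_pos: [0.5188, -0.0898, 0.0361]
eef_rot: [179.9, 0.8, -3.6]
contact_force: [-17.5, 0.9, 10.9]
gripper_width: 0.0004
gripper_force: 9.1
```

Request:
send_rows(
  steps=[
    {"dp": [1,0,0],"roll": 0,"jaw": 0},
    {"dp": [1,0,0],"roll": 0,"jaw": 0},
  ],
)

```text
time_s: 25.92
tcp_pos: [0.519, -0.0898, 0.036]
eef_rot: [179.9, 0.8, -3.6]
contact_force: [-20.4, 2.2, 12.6]
gripper_width: 0.0005
gripper_force: 10.2
```

Advance has nearly stopped while the force rises, as on the left side, so I'm backing off and moving aside to check.

Request:
send_rows(
  steps=[
    {"dp": [-20,0,0],"roll": 0,"jaw": 0},
    {"dp": [-38,0,0],"roll": 0,"jaw": 0},
    {"dp": [-38,0,-45],"roll": 0,"jaw": 0},
    {"dp": [-38,0,-90],"roll": 0,"jaw": 0},
    {"dp": [-38,20,-110],"roll": 0,"jaw": 0},
  ],
)

```text
time_s: 26.55
tcp_pos: [0.4897, -0.1058, 0.1507]
eef_rot: [-180.0, -0.3, -3.4]
contact_force: [1.0, -0.1, -0.2]
gripper_width: 0.0006
gripper_force: 0.0
```

Request:
send_rows(
  steps=[
    {"dp": [0,-50,-10],"roll": 0,"jaw": 0},
    {"dp": [0,-100,-20],"roll": 0,"jaw": 0},
    {"dp": [0,-150,-20],"roll": 0,"jaw": 0},
    {"dp": [0,-150,-20],"roll": 0,"jaw": 0},
  ],
)

```text
time_s: 27.05
tcp_pos: [0.4979, 0.0461, 0.1681]
eef_rot: [-180.0, -0.1, -3.3]
contact_force: [-0.2, -0.9, 0.1]
gripper_width: 0.0006
gripper_force: 0.0
```

Request:
send_rows(
  steps=[
    {"dp": [-5,50,-10],"roll": 0,"jaw": 0},
    {"dp": [-10,105,-20],"roll": 0,"jaw": 0},
    {"dp": [-15,160,-30],"roll": 0,"jaw": 0},
    {"dp": [-20,215,-40],"roll": 0,"jaw": 0},
    {"dp": [-25,270,-40],"roll": 0,"jaw": 0},
  ],
)

```text
time_s: 27.68
tcp_pos: [0.4555, -0.2269, 0.2087]
eef_rot: [180.0, -0.1, -3.5]
contact_force: [1.8, 0.1, -0.1]
gripper_width: 0.0004
gripper_force: 0.0
```

Request:
send_rows(
  steps=[
    {"dp": [-5,50,0],"roll": 0,"jaw": 0},
    {"dp": [-10,100,0],"roll": 0,"jaw": 0},
    {"dp": [-15,150,0],"roll": 0,"jaw": 0},
    {"dp": [-20,200,0],"roll": 0,"jaw": 0},
    {"dp": [-20,200,0],"roll": 0,"jaw": 0},
  ],
)

```text
time_s: 28.3
tcp_pos: [0.422, -0.4261, 0.2067]
eef_rot: [-180.0, 0.1, -3.7]
contact_force: [-0.3, -0.0, -0.0]
gripper_width: 0.0005
gripper_force: 0.0
```

Run:
```python
from h import *
c=r.capture("top"); im=c["image"]
cv2.imwrite("pics/t5.png",cv2.resize(im[125:285,165:325],None,fx=3.7,fy=3.7,interpolation=2))
g=cv2.cvtColor(im,cv2.COLOR_BGR2GRAY); k=(g<60).astype(np.uint8); k[:205]=0;k[272:]=0;k[:,:172]=0;k[:,:][:,315:]=0
for cc in cv2.findContours(k,0,1)[0]:
    if cv2.contourArea(cc)<40: continue
    m=np.zeros_like(g); cv2.drawContours(m,[cc],-1,1,-1); ys,xs=np.nonzero(m)
    B=board(ray(c,np.c_[xs,ys],.037)); s=1 if B[:,1].mean()>0 else -1
    a=B[s*B[:,1]>70+45]; p=np.polyfit(a[:,1],a[:,0],1); print(s,len(a),"slope",p[0]*s,"mean",a.mean(0),"angle from pivot",a[:,0].mean()/(abs(a[:,1].mean())-70),"y ext",B[:,1].min(),B[:,1].max())
```

```text
Traceback (most recent call last):
TypeError: expected non-empty vector for x
```

View pics/t5.png

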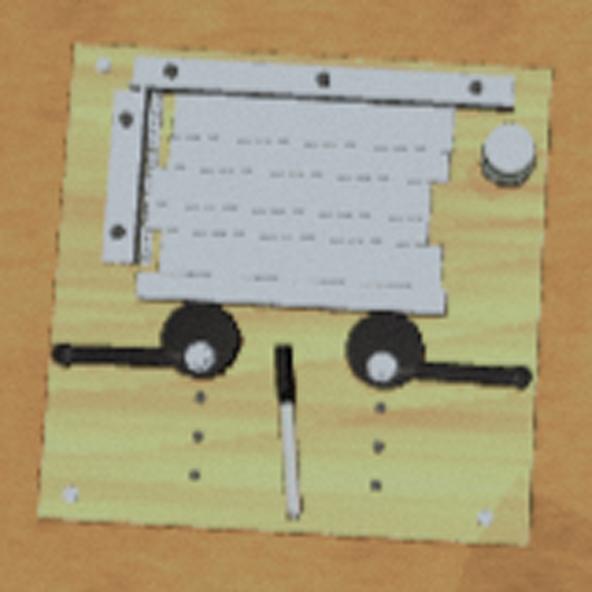

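Both levers now lie outward: left arm end about (62,354), right about (523,377). The stack is tight against the fence, and the pen and jar have not moved. I'll get exact angles.

Run:
```python
from h import *
c=r.capture("top"); im=c["image"]
g=cv2.resize(cv2.cvtColor(im,cv2.COLOR_BGR2GRAY),None,fx=4,fy=4,interpolation=cv2.INTER_CUBIC)
k=(g<90).astype(np.uint8); ys,xs=np.nonzero(k)
B=board(ray(c,np.c_[(xs+.5)/4-.5,(ys+.5)/4-.5],.037))
for s in(1,-1):
    y=s*B[:,1]-70; a=B[(y>45)&(y<118)&(abs(B[:,0]+2)<22)]; p=np.polyfit(abs(a[:,1])-70,a[:,0],1)
    print(s,len(a),"theta",-p[0],"at pivot",p[1],"at 106",np.polyval(p,106))
# bar near edge (bright->wood) at several y
h=cv2.cvtColor(im,cv2.COLOR_BGR2HSV)
m=cv2.resize(((h[:,:,1]<40)&(h[:,:,2]>110)).astype(np.uint8)*255,None,fx=4,fy=4); ys,xs=np.nonzero(m>127)
W=board(ray(c,np.c_[(xs+.5)/4-.5,(ys+.5)/4-.5],.034))
for y in(105,30,0,-30,-105):
    v=W[(abs(W[:,1]-y)<3)&(W[:,0]>30)&(W[:,0]<80)]; print(y,v[:,0].min())
```

```text
1 1985 theta 0.017836745995718068 at pivot -1.2275881967627675 at 106 -3.118283272308883
-1 1958 theta 0.008961636753676292 at pivot -0.971693093251953 at 106 -1.9216265891416398
105 43.5
30 44.7
0 43.4
-30 42.1
-105 43.3
```

Both levers are within about 0.02 rad of the stop and the bar is at x≈43 mm, which matches a tight stack (42.8 mm). Handing in.

```bash
python3 -c "
from plant import r
print(r.close_job())"
```

```text
the job is handed in; nothing more can be done
None
```

Both cam levers are closed to within about 0.02 rad of their stops, the five strips are clamped against the back fence, the pen and jar have not moved, and the job was handed in at about 28 s; the last part of each push took 15–25 N instead of the expected 2 N.

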